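# Open the push-and-turn pickle jar

## Robot

A 6-joint arm with a two-finger parallel gripper is mounted at the origin on the work surface. World frame = base frame: x ahead of the robot, y to its left, z up, the work surface at z = 0. Lengths are in m, angles in rad, forces in N, time in s.
With the tool pointing down it reaches from about 0.375 to 0.975 m from the base axis. Payload 3.8 kg.
Tool frame: the origin (TCP) lies at the very end of the fingers, on their centre line; the grasp point (between the pads) lies 19 mm behind it; z points along the fingers, y is the line along which they close (so a half turn about z gives the same grasp; the last joint's range is limited). The gripper opens to 88 mm and grips with 3 to 60 N. Pads are 18 mm wide; open, the fingers measure 123 mm over their backs; the gripper's body (75 mm by 187 mm) begins 45 mm behind the grasp point.
Start: joints at [1.107, 0.264, 1.604, -0, 1.274, -0.037], TCP at [0.279, 0.614, 0.239] pointing down, gripper open.
Joint ranges: [-2.63, 2.63], [-0.94, 2.18], [0.31, 2.57], [-1.31, 4.45], [0, 2.66], [-2.55, 2.55]. Speed limits (rad/s): [2.57, 2.57, 3.14, 3.14, 3.14, 3.14].

## Interface

Orientations are given as a unit quaternion [x, y, z, w].
In Python, from bench import monitor, viewer, robot, finder gives the robot as it stands.
- The arm moves only by the shell command python3 -m inch 'ROWS'. ROWS is JSON, a list of rows, each an object of numbers: "x", "y", "z": the shift along the tool's x, y, z in cm; "wx", "wy", "wz": the turn, a rotation vector about the tool's x, y, z in rad; "jaw": the closure, from 0 (fully open) to 1 (shut). In form: [{"x": .., "y": .., "z": .., "wx": .., "wy": .., "wz": .., "jaw": ..}, ...]. A call has 1 to 12 rows; each row is the pose to reach, as a shift and turn from the pose commanded when the call began, along the tool's axes at that moment; what a row does not reach only later rows make up. A row lasts 1/8 s, in which the tool goes at most 62.5 mm and 10.7 degrees, less where a joint would pass 70% of its speed; a pose out of reach is approached as far as the arm can. A call with a gripper value outside its range is refused whole. The fingers move at their own pace and stop on an object; the grip force is fixed at half the most. Time passes only in rows, so rows that repeat a pose let the fingers close. It gives the time, the measured TCP pose, the force, the opening and the grip force at its end, in the units of the state.
- monitor.observe(): the state, without advancing time (a new reading comes with each control period).
- viewer.grab_frame(name): name is "scene" or "side" or "wrist"; returns the picture (480x640x3 uint8, red, green, blue); there is no depth.
- viewer.calibration(name): a dict with "fov_y" (degrees; the focal length in pixels is half the picture's height over the tangent of half this angle, whatever the lens; pixels are square), "cx", "cy" (the principal point, pixels), "R" (3x3) and "t" (3): a world point X has camera coordinates R X + t. Camera axes: x right, y down, z forward; pixel columns grow to the right and rows downward; lengths in m; the calibration is good to about 2 mm. A picture is of the moment at which its call begins: read the wrist's pose just before it. calibration takes no time and is no camera call; for the wrist camera it gives the pose at the moment of the call.
- robot.hand_in(): hands the job in; it is judged then, once.
Trained networks look in the newest picture that a camera, given by its name, has taken for a name from the list of things; names that differ only in an ending like _2 or _b are one class to them, and where a whole thing is asked for, a point or a joint stands for the part that bears it (a point fixed in the world has none). Each returns a list of dicts, best first, with "confidence" (0 to 1); they miss things now and then, are a little off and sometimes report something else, mostly with a low value. They report only what shows in the picture. A call takes as long as a camera call. They do not tell look-alikes from the thing itself.
- finder.masks_of(camera, thing): "region" (480x640 bool, what is visible of it).
- finder.mark_of(camera, thing): "xyz" ([x, y, z] in m, in world coordinates, good to about 4 mm: a listed point, or the origin of a listed thing).
The state is a dict: "t": time; "joints": joint angles; "joint_velocities": joint speeds; "joint_efforts": joint torques, N m; "tool_pos": TCP position; "orientation": TCP orientation; "wrist_force": force on the tool from outside, world axes, zero at the start; "ft_torque": the same for the moment, N m; "opening": opening from 0.0 (shut) to 1.0 (fully open); "grasp_force": force on a finger pad.
Only numpy, scipy, OpenCV 4.12 (cv2) and the standard library are available. Lean on these libraries where they do the work, as an engineer would, in place of code of your own. Each camera call takes 0.05 s, during which the arm holds its last target. There are 200 camera calls.

## Task

Open the jar that is held in the bench clamp. Its safety cap only spins when it is just turned: press it down, keep it pressed and turn it anticlockwise (seen from above) until it is free, feeling for the stop and not forcing anything. Then lift the cap off and set it down, top up, inside the low steel tray, and let go of it; do not drop it, and leave the other things where they are.

Things in the scene. Friction and masses are not known exactly. Their poses are not given: they have to be found in the camera images.
- jar: White plastic jar, 76 mm across, fixed in a 110 mm square steel clamp foot with four corner posts; nothing of it moves. Origin: centre of the foot's underside, on the bench; z up along the jar's axis. Shoulder: 38 mm radius up to 74 mm height, 30 mm radius at 86 mm, 19 mm radius from 92 to 108 mm. More than 60 N of contact between cap and jar (pressing, forcing the stop, pulling a locked cap) is damage.
- cap_grip (a point): Centre (half-way up, on the axis) of the jar's black ribbed round cap, 44 mm across, 34 mm tall; z along its axis. While on the jar it lies 130 mm above the jar's origin. The cap is an outer shell over a sprung inner cap; both come off together, 55 g. Not pressed, the shell just spins either way and opens nothing, without ever meeting a stop.
- cap_top (a point): Centre of the cap's top face, 17 mm above cap_grip. Pressed, the cap starts to give at 3 N and sinks about 6 mm; it is right down at 12 N, and 12 to 18 N is a good press. Then teeth under the top drive the inner cap. They stand every 30 degrees: the shell may first turn up to 30 degrees until they drop in; it then sinks up to 3 mm further, so the press must be kept up.
- cap_edge (a point): Centre of the cap's lower edge, 17 mm below cap_grip, 113 mm above the jar's origin while the cap is on. The driven inner cap must turn anticlockwise by 8 to 55 degrees (differs each time, not visible) to come free; about 10 degrees later it meets a hard stop, felt as a sharp rise of the turning moment; before that the drag stays below 0.13 N m, and over 0.17 N m means the stop.
- neck_top (a point): Top of the jar's neck, 132 mm above the jar's origin, hidden inside the cap at the start. The neck is 11 mm in radius with three flange pieces of 16 mm radius. Once free, the cap lifts straight up; lugs and neck are clear of each other after 15 mm.
- tray: Low square tray of steel, 150 x 150 mm outside, rim 12 mm high, walls and floor 3 mm, fixed on the bench. Origin: centre of its underside; x and y along its sides.
- flux_bottle: Bystander: small closed jar, 34 mm across, 68 mm tall, standing between the jar and the tray. Origin: centre of its underside.
- crucible: Bystander: small white ceramic bowl, 70 mm across, 32 mm tall. Origin: centre of its underside.
- doming_block: Bystander: steel block with dimples, 50 mm cube. Origin: centre of its underside.
- wire_can: Bystander: plain metal can, 64 mm across, 60 mm tall. Origin: centre of its underside.
- hammer: Bystander: hammer lying at the back of the bench, 240 mm long.
- flux_brush: Bystander: brush lying at the back of the bench, 170 mm long.
- pliers: Bystander: pliers lying flat, about 130 mm long, 8 mm thick.
Mind the look-alikes: they are no part of the job. Of the things that look like the part that bears cap_grip, the middle-sized one is meant.

How it is judged:
By the outcome, as a careful person would: the job done as asked, in the order asked, and still so for the second after the job is handed in, with the robot touching nothing.
It also fails if it takes over 61 s, if anything falls off the work surface, if the arm or the gripper's body presses on something with over 40 N, if the wrist force passes 120 N, or if a joint passes its speed limit or range.

## Working session

There is one attempt and no reset: what is moved stays moved. The work goes in short steps, Python scripts to look and compute and a shell command to move; the robot and the scene stay as the last step left them, time stands still between calls to the robot, and variables do not carry over. Pictures are saved under pics/ and viewed, at most 10 in all, crops included, and the job is handed in when it is done.

```bash
ls; mkdir -p pics; python3 - <<'E'
from bench import monitor, viewer, robot, finder
import cv2,numpy as np
s=monitor.observe(); print({k:np.round(v,3).tolist() for k,v in s.items()})
a=[]
for c in ["scene","side"]:
    f=viewer.grab_frame(c); a.append(f)
    for n in ["cap_grip","jar","tray","flux_bottle"]:
        print(c,n,[(np.round(d["xyz"],3).tolist(),round(d["confidence"],2)) for d in finder.mark_of(c,n)])
    cv2.imwrite(f"pics/{c}.png",f[:,:,::-1])
E
```

```text
pics
{'t': 0.0, 'joints': [1.107, 0.265, 1.605, -0.0, 1.274, -0.037], 'joint_velocities': [0.001, 0.002, -0.0, -0.001, 0.003, -0.001], 'joint_efforts': [-0.0, -50.212, -35.687, 0.073, 0.03, -0.0], 'tool_pos': [0.279, 0.614, 0.237], 'orientation': [0.212, 0.977, -0.001, -0.0], 'wrist_force': [-0.219, 0.28, 0.456], 'ft_torque': [-0.065, 0.003, -0.012], 'grasp_force': 0.0, 'opening': 1.004}
scene cap_grip [([0.557, 0.333, 0.026], 0.96), ([0.579, 0.182, 0.132], 0.9), ([0.45, 0.187, 0.012], 0.54)]
scene jar [([0.58, 0.189, -0.002], 0.84)]
scene tray []
scene flux_bottle [([0.512, -0.005, -0.002], 0.65), ([0.428, 0.428, -0.0], 0.65), ([0.577, 0.188, 0.002], 0.64)]
side cap_grip [([0.575, 0.19, 0.129], 0.87), ([0.557, 0.33, 0.024], 0.79), ([0.449, 0.181, 0.011], 0.71)]
side jar [([0.576, 0.191, -0.0], 0.97)]
side tray [([0.479, -0.195, 0.001], 0.56)]
side flux_bottle [([0.512, -0.002, -0.001], 0.59)]
```

View pics/scene.png

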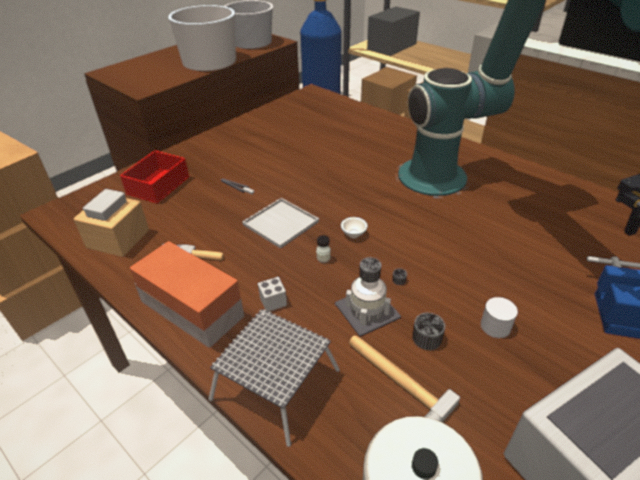

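View pics/side.png

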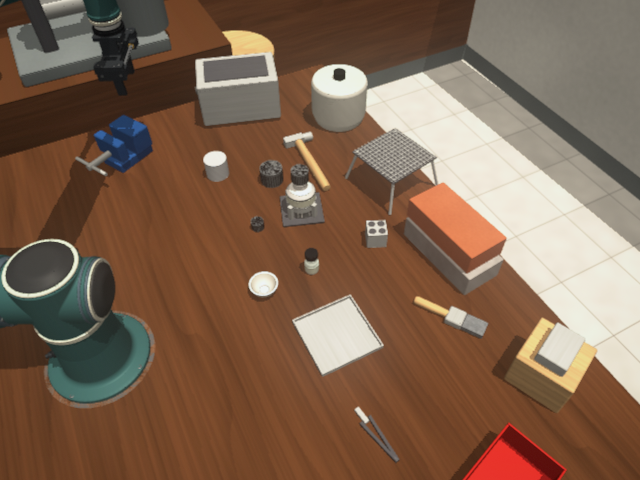

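The look-alikes in the scene view are a large ribbed cap at (429,330), a small one at (399,276), and the cap on the jar at (370,270). The jar cap is the middle-sized one and sits about 0.13 m up, so it fits. I'll confirm it in a crop and measure the tray.

```bash
cat > h.py <<'E'
from bench import monitor, viewer, robot, finder
import cv2,numpy as np
from scipy.spatial.transform import Rotation as Ro
def ray(c,uv,z):
    k=viewer.calibration(c); f=240/np.tan(np.radians(k["fov_y"]/2)); R=np.array(k["R"]); t=np.array(k["t"])
    o=-R.T@t; d=R.T@np.array([(uv[0]-k["cx"])/f,(uv[1]-k["cy"])/f,1]); return o+d*(z-o[2])/d[2]
def proj(c,X):
    k=viewer.calibration(c); f=240/np.tan(np.radians(k["fov_y"]/2)); p=np.array(k["R"])@X+np.array(k["t"]); return np.array([k["cx"]+f*p[0]/p[2],k["cy"]+f*p[1]/p[2]])
def totool(target):
    s=monitor.observe(); R=Ro.from_quat(s["orientation"]); return R.inv().apply(np.array(target)-s["tool_pos"])*100
E
python3 - <<'E'
from h import *
k=viewer.calibration("scene"); print(k)
for c in ["scene","side"]:
    f=viewer.grab_frame(c)
    for d in finder.masks_of(c,"tray")[:2]:
        m=d["region"].astype(np.uint8); cs=max(cv2.findContours(m,0,2)[0],key=cv2.contourArea)
        q=cv2.minAreaRect(cs); ap=cv2.approxPolyDP(cs,8,True)[:,0]
        print(c,"tray",round(d["confidence"],2),m.sum(),[(p.tolist(),ray(c,p,.012)[:2].round(3).tolist()) for p in ap])
    for d in finder.masks_of(c,"cap_grip")[:4]:
        m=d["region"]; v,u=np.nonzero(m); print(c,"cap",round(d["confidence"],2),u.min(),u.max(),v.min(),v.max(),ray(c,((u.min()+u.max())/2,(v.min()+v.max())/2),.130).round(3))
    if c=="scene": cv2.imwrite("pics/crop.png",cv2.resize(f[240:370,320:480,::-1],None,fx=4.5,fy=4.5,interpolation=2))
E
```

```text
{'fov_y': 53.2093595982193, 'cx': 321.7156496182153, 'cy': 235.65929269528382, 'R': array([[-0.66714005,  0.74480908, -0.01354954],
       [ 0.48591262,  0.42131077, -0.76575855],
       [-0.56463536, -0.51745209, -0.64298542]]), 't': array([ 0.3489437 , -0.18835893,  1.51986069])}
scene tray 0.72 1947 [([279, 199], [0.415, -0.266]), ([244, 223], [0.558, -0.258]), ([281, 246], [0.559, -0.111]), ([316, 218], [0.411, -0.122])]
scene cap 0.93 412 444 313 349 [0.636 0.368 0.13 ]
scene cap 0.63 359 380 258 282 [0.579 0.188 0.13 ]
scene cap 0.63 392 406 268 283 [0.552 0.244 0.13 ]
side tray 0.81 4219 [([351, 296], [0.556, -0.127]), ([294, 320], [0.411, -0.124]), ([322, 375], [0.406, -0.272]), ([382, 348], [0.55, -0.277])]
side cap 0.69 260 283 160 187 [0.517 0.22  0.13 ]
side cap 0.59 251 263 217 230 [0.42  0.081 0.13 ]
side cap 0.53 291 309 164 185 [0.579 0.183 0.13 ]
```

View pics/crop.png

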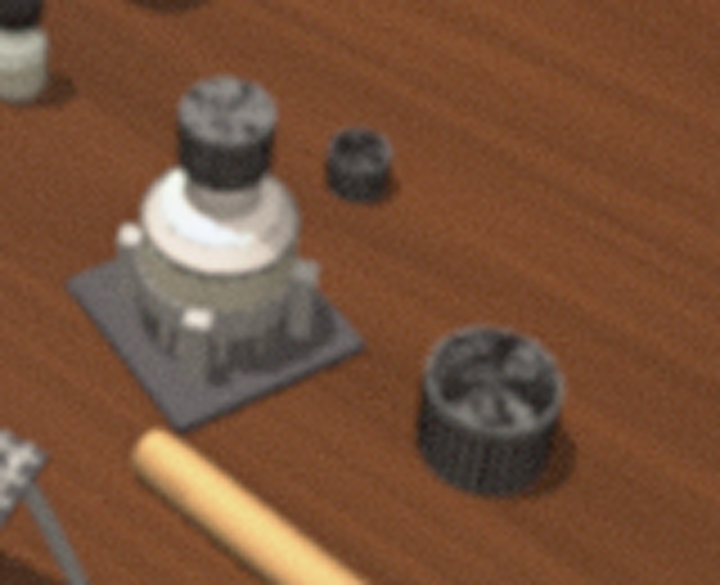

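The crop confirms it: the cap on the jar, at about (370,270) in the full picture, sits between the small cap on the bench at (399,276) and the large one at (429,330). I'll hover above it first.

```bash
python3 - <<'E'
from h import *
print(totool([.578,.187,.24]).round(2), monitor.observe()["t"])
R=Ro.from_quat(monitor.observe()["orientation"]); print(R.as_matrix().round(3)); k=viewer.calibration("wrist"); print(k["R"].round(2),-k["R"].T@k["t"])
E
```

```text
[-44.88 -26.55  -0.13] 0.8
[[-0.91   0.414  0.   ]
 [ 0.414  0.91   0.   ]
 [ 0.     0.    -1.   ]]
[[ 0.41  0.91 -0.  ]
 [ 0.87 -0.4   0.28]
 [ 0.26 -0.12 -0.96]] [0.21208574 0.64380764 0.38377259]
```

```bash
python3 -m inch '[{"x":-4,"y":-2.4,"wz":0.15},{"x":-8,"y":-4.8,"wz":0.3},{"x":-12.5,"y":-7.4,"wz":0.45},{"x":-17,"y":-10,"wz":0.6},{"x":-22,"y":-13,"wz":0.75},{"x":-27,"y":-16,"wz":0.9},{"x":-32,"y":-19,"wz":1.05},{"x":-37,"y":-22,"wz":1.2},{"x":-41,"y":-24.3,"wz":1.35},{"x":-44,"y":-26,"wz":1.5},{"x":-44.9,"y":-26.6,"wz":1.6},{"x":-44.9,"y":-26.6,"wz":1.6}]'
python3 - <<'E'
from h import *
s=monitor.observe(); print(s["t"],s["tool_pos"].round(4) if hasattr(s["tool_pos"],'round') else s["tool_pos"],np.round(s["joints"],2),np.round(s["wrist_force"],2),np.round(s["ft_torque"],3))
f=viewer.grab_frame("wrist")
for d in finder.mark_of("wrist","cap_top")+finder.mark_of("wrist","cap_grip"): print(np.round(d["xyz"],4),d["confidence"])
cv2.imwrite("pics/w1.png",f[:,:,::-1])
f=f.copy()
for d in finder.masks_of("wrist","cap_grip"):
    v,u=np.nonzero(d["region"]); print(u.min(),u.max(),v.min(),v.max(),d["confidence"])
a=np.linspace(0,6.28,60); C=np.array([.578,.187,.147])
for q in a: cv2.circle(f,tuple(int(i) for i in proj("wrist",C+[.022*np.cos(q),.022*np.sin(q),0])),1,(255,0,0),-1)
cv2.imwrite("pics/w1.png",f[:,:,::-1])
E
```

```text
0.8 [0.2794 0.6145 0.2388] [ 1.11  0.26  1.6   0.    1.27 -0.04] [-0.05  0.56 -0.31] [-0.015 -0.002  0.074]invalid input
```

View pics/w1.png

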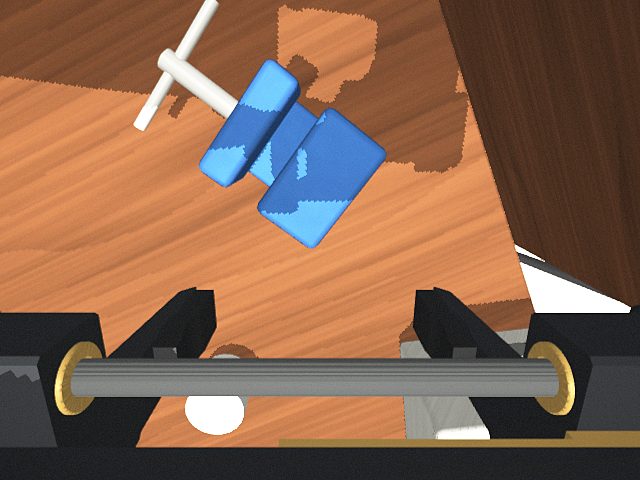

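The wrist view is still from the start pose, with the blue vice at (300,150), because the move was refused. The rows probably need every field, so I'll add them all.

```bash
python3 -m inch '[{"x":-4,"y":-2.4,"z":0,"wx":0,"wy":0,"wz":0.15,"jaw":0},{"x":-8,"y":-4.8,"z":0,"wx":0,"wy":0,"wz":0.3,"jaw":0},{"x":-12.5,"y":-7.4,"z":0,"wx":0,"wy":0,"wz":0.45,"jaw":0},{"x":-17,"y":-10,"z":0,"wx":0,"wy":0,"wz":0.6,"jaw":0},{"x":-22,"y":-13,"z":0,"wx":0,"wy":0,"wz":0.75,"jaw":0},{"x":-27,"y":-16,"z":0,"wx":0,"wy":0,"wz":0.9,"jaw":0},{"x":-32,"y":-19,"z":0,"wx":0,"wy":0,"wz":1.05,"jaw":0},{"x":-37,"y":-22,"z":0,"wx":0,"wy":0,"wz":1.2,"jaw":0},{"x":-41,"y":-24.3,"z":0,"wx":0,"wy":0,"wz":1.35,"jaw":0},{"x":-44,"y":-26,"z":0,"wx":0,"wy":0,"wz":1.5,"jaw":0},{"x":-44.9,"y":-26.6,"z":0,"wx":0,"wy":0,"wz":1.6,"jaw":0},{"x":-44.9,"y":-26.6,"z":0,"wx":0,"wy":0,"wz":1.6,"jaw":0}]'
cat > w.py <<'E'
from h import *
import sys
s=monitor.observe(); print(s["t"],np.round(s["tool_pos"],4),np.round(s["joints"],2),np.round(s["wrist_force"],2),np.round(s["ft_torque"],3))
f=viewer.grab_frame("wrist").copy()
for d in finder.mark_of("wrist","cap_top"): print(np.round(d["xyz"],4),d["confidence"])
for d in finder.masks_of("wrist","cap_grip"):
    v,u=np.nonzero(d["region"]); print(u.min(),u.max(),v.min(),v.max(),d["confidence"])
C=np.array([.578,.187,.147])
for q in np.linspace(0,6.28,60): cv2.circle(f,tuple(int(i) for i in proj("wrist",C+[.022*np.cos(q),.022*np.sin(q),0])),1,(255,0,0),-1)
cv2.imwrite(f"pics/{sys.argv[1]}.png",f[:,:,::-1])
E
python3 w.py w2
```

```text
t: 2.5
tool_pos: [0.5785, 0.1856, 0.2387]
orientation: [0.849, 0.529, -0.0, -0.0]
wrist_force: [-0.3, 0.3, -0.2]
opening: 1.001
grasp_force: 0.0
2.5 [0.5785 0.1856 0.2387] [0.27 0.14 1.75 0.   1.25 0.73] [-0.34  0.29 -0.22] [-0.084  0.093  0.014]
[0.5568 0.3369 0.0491] 0.82
[0.5778 0.1873 0.1512] 0.7
[0.4506 0.1859 0.03  ] 0.58
177 259 36 118 0.8
281 345 203 273 0.69
189 225 243 278 0.57
```

View pics/w2.png

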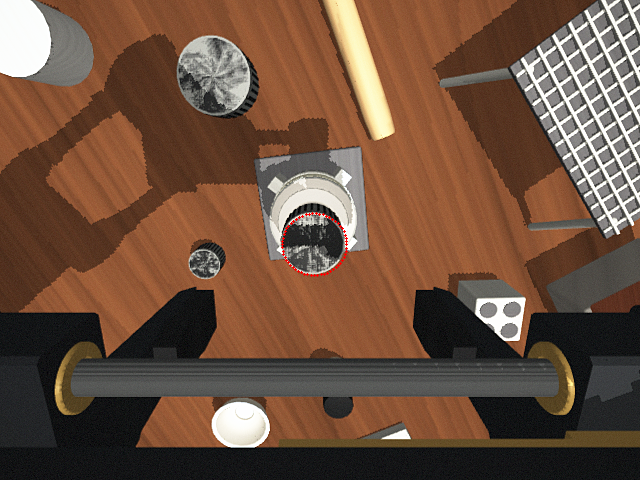

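The red prediction circle matches the cap top at (314,244) in the wrist view, so the cap axis is at (0.578, 0.187). Next I'll descend and grip the cap's upper part, which leaves the finger ends 5 mm above the lower edge.

```bash
python3 -m inch '[{"x":0.1,"y":-0.1,"z":3,"wx":0,"wy":0,"wz":0,"jaw":0},{"x":0.1,"y":-0.1,"z":7,"wx":0,"wy":0,"wz":0,"jaw":0},{"x":0.1,"y":-0.1,"z":10.5,"wx":0,"wy":0,"wz":0,"jaw":0},{"x":0.1,"y":-0.1,"z":12.05,"wx":0,"wy":0,"wz":0,"jaw":0},{"x":0.1,"y":-0.1,"z":12.05,"wx":0,"wy":0,"wz":0,"jaw":0.3},{"x":0.1,"y":-0.1,"z":12.05,"wx":0,"wy":0,"wz":0,"jaw":0.6},{"x":0.1,"y":-0.1,"z":12.05,"wx":0,"wy":0,"wz":0,"jaw":0.6},{"x":0.1,"y":-0.1,"z":12.05,"wx":0,"wy":0,"wz":0,"jaw":0.6},{"x":0.1,"y":-0.1,"z":12.05,"wx":0,"wy":0,"wz":0,"jaw":0.6}]'
cat > o.py <<'E'
from h import *
s=monitor.observe(); print(round(s["t"],2),np.round(s["tool_pos"],4),np.round(s["joints"][5],3),"F",np.round(s["wrist_force"],2),"M",np.round(s["ft_torque"],3),"op",round(s["opening"],3),"g",round(s["grasp_force"],1))
E
python3 o.py
```

```text
t: 3.78
tool_pos: [0.5781, 0.1879, 0.119]
orientation: [0.849, 0.529, 0.001, 0.0]
wrist_force: [0.3, -0.1, 2.6]
opening: 0.495
grasp_force: 30.0
3.77 [0.5781 0.1879 0.119 ] 0.729 F [ 0.32 -0.13  2.6 ] M [-0.05   0.204 -0.022] op 0.495 g 30.0
```

```bash
python3 -m inch '[{"x":0,"y":0,"z":0.2,"wx":0,"wy":0,"wz":0,"jaw":0.6},{"x":0,"y":0,"z":0.4,"wx":0,"wy":0,"wz":0,"jaw":0.6},{"x":0,"y":0,"z":0.5,"wx":0,"wy":0,"wz":0,"jaw":0.6},{"x":0,"y":0,"z":0.6,"wx":0,"wy":0,"wz":0,"jaw":0.6},{"x":0,"y":0,"z":0.6,"wx":0,"wy":0,"wz":0,"jaw":0.6}]'; python3 o.py
```

```text
t: 4.4
tool_pos: [0.5782, 0.1879, 0.1154]
orientation: [0.849, 0.529, 0.001, 0.0]
wrist_force: [-6.5, -1.0, 17.7]
opening: 0.495
grasp_force: 30.0
4.4 [0.5782 0.1879 0.1154] 0.729 F [-6.51 -1.03 17.65] M [-0.303  1.171 -0.012] op 0.495 g 30.0
```

```bash
python3 -m inch '[{"x":0,"y":0,"z":0,"wx":0,"wy":0,"wz":-0.07,"jaw":0.6},{"x":0,"y":0,"z":0,"wx":0,"wy":0,"wz":-0.14,"jaw":0.6},{"x":0,"y":0,"z":0,"wx":0,"wy":0,"wz":-0.2,"jaw":0.6},{"x":0,"y":0,"z":0,"wx":0,"wy":0,"wz":-0.2,"jaw":0.6}]'; python3 o.py
```

```text
t: 4.9
tool_pos: [0.5783, 0.1879, 0.114]
orientation: [0.791, 0.611, 0.001, 0.0]
wrist_force: [-2.9, -1.8, 9.2]
opening: 0.488
grasp_force: 30.0
4.9 [0.5783 0.1879 0.114 ] 0.529 F [-2.94 -1.76  9.23] M [-0.213  0.458 -0.006] op 0.488 g 30.0
```

```bash
python3 -m inch '[{"x":0,"y":0,"z":0.15,"wx":0,"wy":0,"wz":0,"jaw":0.6},{"x":0,"y":0,"z":0.25,"wx":0,"wy":0,"wz":0,"jaw":0.6},{"x":0,"y":0,"z":0.25,"wx":0,"wy":0,"wz":0,"jaw":0.6}]'; python3 o.py; python3 -m inch '[{"x":0,"y":0,"z":0,"wx":0,"wy":0,"wz":-0.05,"jaw":0.6},{"x":0,"y":0,"z":0,"wx":0,"wy":0,"wz":-0.1,"jaw":0.6},{"x":0,"y":0,"z":0,"wx":0,"wy":0,"wz":-0.1,"jaw":0.6}]'; python3 o.py
```

```text
t: 5.28
tool_pos: [0.5784, 0.1879, 0.113]
orientation: [0.792, 0.611, 0.001, 0.0]
wrist_force: [-6.6, -2.1, 17.6]
opening: 0.491
grasp_force: 30.0
5.28 [0.5784 0.1879 0.113 ] 0.529 F [-6.62 -2.13 17.55] M [-0.34   1.042  0.038] op 0.491 g 30.0
t: 5.65
tool_pos: [0.5795, 0.1882, 0.1131]
orientation: [0.76, 0.65, 0.002, 0.001]
wrist_force: [-3.3, -0.6, 15.1]
opening: 0.492
grasp_force: 30.0
5.65 [0.5795 0.1882 0.1131] 0.429 F [-3.28 -0.56 15.09] M [-0.206  0.569 -0.026] op 0.492 g 30.0
```

```bash
for i in 1; do python3 -m inch '[{"x":0,"y":0,"z":0,"wx":0,"wy":0,"wz":-0.05,"jaw":0.6},{"x":0,"y":0,"z":0,"wx":0,"wy":0,"wz":-0.1,"jaw":0.6},{"x":0,"y":0,"z":0,"wx":0,"wy":0,"wz":-0.1,"jaw":0.6}]' >/dev/null; python3 o.py; done
python3 -m inch '[{"x":0,"y":0,"z":0,"wx":0,"wy":0,"wz":-0.05,"jaw":0.6},{"x":0,"y":0,"z":0,"wx":0,"wy":0,"wz":-0.1,"jaw":0.6}]'>/dev/null; python3 o.py
```

```text
6.03 [0.5796 0.1885 0.1131] 0.329 F [-2.92 -0.9  13.69] M [-0.036  0.517 -0.061] op 0.492 g 30.0
6.28 [0.5796 0.1885 0.1131] 0.228 F [-2.68  0.18 14.05] M [-0.142  0.504 -0.065] op 0.49 g 30.0
```

```bash
python3 -m inch '[{"x":0,"y":0,"z":0.03,"wx":0,"wy":0,"wz":-0.05,"jaw":0.6},{"x":0,"y":0,"z":0.03,"wx":0,"wy":0,"wz":-0.1,"jaw":0.6},{"x":0,"y":0,"z":0.03,"wx":0,"wy":0,"wz":-0.1,"jaw":0.6}]' >/dev/null; python3 o.py
python3 -m inch '[{"x":0,"y":0,"z":0,"wx":0,"wy":0,"wz":-0.05,"jaw":0.6},{"x":0,"y":0,"z":0,"wx":0,"wy":0,"wz":-0.1,"jaw":0.6}]'>/dev/null; python3 o.py
```

```text
6.65 [0.5797 0.1885 0.1131] 0.129 F [-3.02 -0.44 14.61] M [-0.115  0.579 -0.01 ] op 0.494 g 30.0
6.9 [0.5798 0.1885 0.1131] 0.028 F [-2.86 -0.51 14.76] M [-0.158  0.547 -0.036] op 0.486 g 30.0
```

```bash
python3 -m inch '[{"x":0,"y":0,"z":0,"wx":0,"wy":0,"wz":-0.05,"jaw":0.6},{"x":0,"y":0,"z":0,"wx":0,"wy":0,"wz":-0.08,"jaw":0.6}]' >/dev/null; python3 o.py
```

```text
7.15 [0.5798 0.1884 0.1131] -0.052 F [-2.99 -0.23 14.69] M [-0.161  0.541 -0.098] op 0.491 g 30.0
```

```bash
python3 -m inch '[{"x":0,"y":0,"z":0,"wx":0,"wy":0,"wz":-0.05,"jaw":0.6},{"x":0,"y":0,"z":0,"wx":0,"wy":0,"wz":-0.08,"jaw":0.6}]'>/dev/null; python3 o.py
```

```text
7.4 [0.5796 0.1883 0.1131] -0.131 F [-3.41 -1.16 15.71] M [-0.235  0.708 -0.257] op 0.486 g 30.0
```

The turning moment rose sharply to 0.26 N m, so this is the stop. I'll back off slightly, release the press and lift gently.

```bash
python3 -m inch '[{"x":0,"y":0,"z":0,"wx":0,"wy":0,"wz":0.04,"jaw":0.6},{"x":0,"y":0,"z":-0.3,"wx":0,"wy":0,"wz":0.04,"jaw":0.6},{"x":0,"y":0,"z":-0.6,"wx":0,"wy":0,"wz":0.04,"jaw":0.6},{"x":0,"y":0,"z":-0.9,"wx":0,"wy":0,"wz":0.04,"jaw":0.6},{"x":0,"y":0,"z":-0.9,"wx":0,"wy":0,"wz":0.04,"jaw":0.6}]'>/dev/null; python3 o.py
```

```text
8.03 [0.578  0.1879 0.1186] -0.091 F [2.31 0.18 3.3 ] M [ 0.005 -0.19  -0.008] op 0.493 g 30.0
```

```bash
python3 -m inch '[{"x":0,"y":0,"z":-0.15,"wx":0,"wy":0,"wz":0,"jaw":0.6},{"x":0,"y":0,"z":-0.3,"wx":0,"wy":0,"wz":0,"jaw":0.6},{"x":0,"y":0,"z":-0.3,"wx":0,"wy":0,"wz":0,"jaw":0.6}]'>/dev/null; python3 o.py
```

```text
8.4 [0.577  0.1876 0.1207] -0.091 F [ 0.6   0.04 -0.93] M [-0.004 -0.161  0.004] op 0.494 g 30.0
```

```bash
python3 -m inch '[{"x":0,"y":0,"z":-0.15,"wx":0,"wy":0,"wz":0,"jaw":0.6},{"x":0,"y":0,"z":-0.3,"wx":0,"wy":0,"wz":0,"jaw":0.6},{"x":0,"y":0,"z":-0.4,"wx":0,"wy":0,"wz":0,"jaw":0.6},{"x":0,"y":0,"z":-0.4,"wx":0,"wy":0,"wz":0,"jaw":0.6}]'>/dev/null; python3 o.py
```

```text
8.9 [0.5775 0.1878 0.1256] -0.091 F [-0.17  0.55 -0.77] M [-0.081  0.019  0.029] op 0.493 g 30.0
```

It lifts with only about its own weight, so the cap is free. I'll raise it clear.

```bash
python3 -m inch '[{"x":0,"y":0,"z":-0.7,"wx":0,"wy":0,"wz":0,"jaw":0.6},{"x":0,"y":0,"z":-1.5,"wx":0,"wy":0,"wz":0,"jaw":0.6},{"x":0,"y":0,"z":-3,"wx":0,"wy":0,"wz":0,"jaw":0.6},{"x":0,"y":0,"z":-5,"wx":0,"wy":0,"wz":0,"jaw":0.6},{"x":0,"y":0,"z":-7,"wx":0,"wy":0,"wz":0,"jaw":0.6},{"x":0,"y":0,"z":-7,"wx":0,"wy":0,"wz":0,"jaw":0.6}]'>/dev/null; python3 o.py; python3 - <<'E'
from h import *
a=[]
for c in ["scene","wrist"]:
    f=viewer.grab_frame(c); a.append(cv2.resize(f[200:350,280:480] if c=="scene" else f,(400,300)))
cv2.imwrite("pics/lift.png",np.hstack(a)[:,:,::-1])
s=monitor.observe(); R=Ro.from_quat(s["orientation"]); print(R.as_matrix().round(3)); print(totool([.483,-.195,.19]).round(2))
E
```

```text
9.65 [0.5795 0.1883 0.1989] -0.091 F [ 0.66  0.18 -0.86] M [-0.038  0.023 -0.022] op 0.492 g 30.0
[[-0.356  0.934  0.001]
 [ 0.934  0.356  0.   ]
 [-0.     0.001 -1.   ]]
[-32.4  -22.48   0.57]
```

View pics/lift.png

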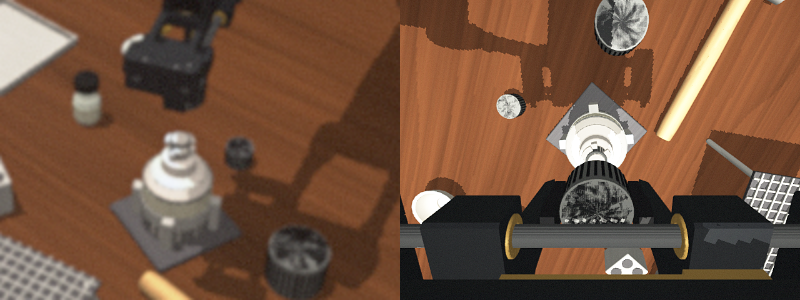

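The cap is held in the gripper at (597,195) and the jar neck is bare. I'll carry it to the tray.

```bash
python3 -m inch '[{"x":-2,"y":-1.4,"z":0,"wx":0,"wy":0,"wz":0.03,"jaw":0.6},{"x":-5,"y":-3.5,"z":0,"wx":0,"wy":0,"wz":0.06,"jaw":0.6},{"x":-9,"y":-6.2,"z":0,"wx":0,"wy":0,"wz":0.1,"jaw":0.6},{"x":-13,"y":-9,"z":0,"wx":0,"wy":0,"wz":0.15,"jaw":0.6},{"x":-17,"y":-11.8,"z":0,"wx":0,"wy":0,"wz":0.2,"jaw":0.6},{"x":-21,"y":-14.6,"z":0,"wx":0,"wy":0,"wz":0.25,"jaw":0.6},{"x":-25,"y":-17.3,"z":0,"wx":0,"wy":0,"wz":0.3,"jaw":0.6},{"x":-29,"y":-20,"z":0,"wx":0,"wy":0,"wz":0.33,"jaw":0.6},{"x":-31.5,"y":-21.8,"z":0,"wx":0,"wy":0,"wz":0.36,"jaw":0.6},{"x":-32.4,"y":-22.5,"z":0,"wx":0,"wy":0,"wz":0.36,"jaw":0.6},{"x":-32.4,"y":-22.5,"z":0,"wx":0,"wy":0,"wz":0.36,"jaw":0.6}]'>/dev/null; python3 o.py; python3 - <<'E'
from h import *
f=viewer.grab_frame("wrist").copy()
for a,b in [(-1,-1),(-1,1),(1,1),(1,-1)]:
    cv2.circle(f,tuple(int(i) for i in proj("wrist",np.array([.483+a*.075,-.195+b*.075,.012]))),4,(255,0,0),2)
cv2.imwrite("pics/tray.png",f[:,:,::-1]); print(totool([.483,-.195,.02]).round(2))
E
```

```text
11.12 [ 0.4817 -0.1954  0.1948] -0.436 F [1.06 0.37 0.01] M [-0.031  0.056 -0.05 ] op 0.491 g 30.0
[-0.05  0.1  17.49]
```

View pics/tray.png

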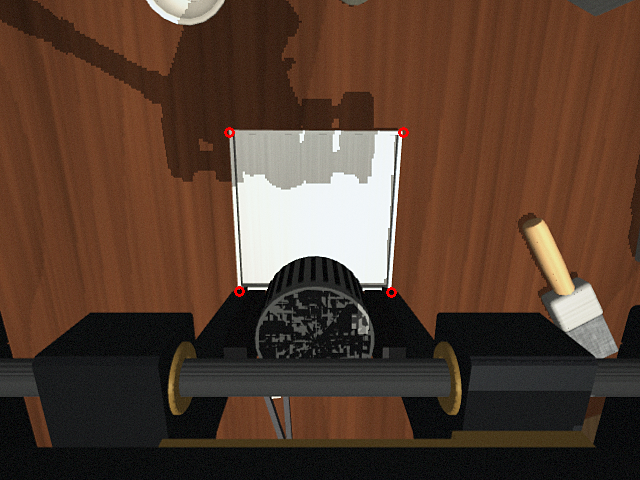

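The tray corners match the red marks at (230,132), (403,132), (239,291) and (391,291). I'll lower the cap now.

```bash
python3 -m inch '[{"x":0,"y":0.1,"z":3,"wx":0,"wy":0,"wz":0,"jaw":0.6},{"x":0,"y":0.1,"z":7,"wx":0,"wy":0,"wz":0,"jaw":0.6},{"x":0,"y":0.1,"z":11,"wx":0,"wy":0,"wz":0,"jaw":0.6},{"x":0,"y":0.1,"z":14.5,"wx":0,"wy":0,"wz":0,"jaw":0.6},{"x":0,"y":0.1,"z":16.5,"wx":0,"wy":0,"wz":0,"jaw":0.6},{"x":0,"y":0.1,"z":17.6,"wx":0,"wy":0,"wz":0,"jaw":0.6},{"x":0,"y":0.1,"z":17.8,"wx":0,"wy":0,"wz":0,"jaw":0.6},{"x":0,"y":0.1,"z":17.8,"wx":0,"wy":0,"wz":0,"jaw":0.6}]'>/dev/null; python3 o.py
```

```text
12.18 [ 0.4845 -0.1951  0.0182] -0.435 F [ 0.32 -0.9  -0.96] M [-0.047  0.021  0.061] op 0.493 g 30.0
```

```bash
python3 -m inch '[{"x":0,"y":0,"z":0.3,"wx":0,"wy":0,"wz":0,"jaw":0.6},{"x":0,"y":0,"z":0.6,"wx":0,"wy":0,"wz":0,"jaw":0.6},{"x":0,"y":0,"z":0.75,"wx":0,"wy":0,"wz":0,"jaw":0.6},{"x":0,"y":0,"z":0.75,"wx":0,"wy":0,"wz":0,"jaw":0.6}]'>/dev/null; python3 o.py;
```

```text
12.68 [ 0.4835 -0.1951  0.0098] -0.435 F [-0.62 -0.18 -0.24] M [-0.084 -0.018  0.031] op 0.486 g 30.0
```

```bash
python3 -m inch '[{"x":0,"y":0,"z":0.08,"wx":0,"wy":0,"wz":0,"jaw":0.6},{"x":0,"y":0,"z":0.15,"wx":0,"wy":0,"wz":0,"jaw":0.6},{"x":0,"y":0,"z":0.15,"wx":0,"wy":0,"wz":0,"jaw":0.6}]'>/dev/null; python3 o.py;
```

```text
13.05 [ 0.4838 -0.1952  0.009 ] -0.435 F [-2.1   0.81  4.93] M [ 0.032  0.44  -0.008] op 0.496 g 30.0
```

Contact with the tray floor is at the expected height. I'll ease off the force, open part-way and withdraw.

```bash
python3 -m inch '[{"x":0,"y":0,"z":-0.05,"wx":0,"wy":0,"wz":0,"jaw":0.6},{"x":0,"y":0,"z":-0.05,"wx":0,"wy":0,"wz":0,"jaw":0.47},{"x":0,"y":0,"z":-0.05,"wx":0,"wy":0,"wz":0,"jaw":0.38},{"x":0,"y":0,"z":-0.05,"wx":0,"wy":0,"wz":0,"jaw":0.25},{"x":0,"y":0,"z":-0.05,"wx":0,"wy":0,"wz":0,"jaw":0.25},{"x":0,"y":0,"z":-0.05,"wx":0,"wy":0,"wz":0,"jaw":0.25},{"x":0,"y":0,"z":-1.5,"wx":0,"wy":0,"wz":0,"jaw":0.25},{"x":0,"y":0,"z":-4,"wx":0,"wy":0,"wz":0,"jaw":0.25},{"x":0,"y":0,"z":-8,"wx":0,"wy":0,"wz":0,"jaw":0.25},{"x":0,"y":0,"z":-13,"wx":0,"wy":0,"wz":0,"jaw":0.25},{"x":0,"y":0,"z":-17,"wx":0,"wy":0,"wz":0,"jaw":0.25},{"x":0,"y":0,"z":-17,"wx":0,"wy":0,"wz":0,"jaw":0.25}]'>/dev/null; python3 o.py; python3 - <<'E'
from h import *
a=[]
for c in ["side","wrist"]:
    f=viewer.grab_frame(c); a.append(cv2.resize(f[130:400,200:560] if c=="side" else f,(400,300)))
    print(c,[(np.round(d["xyz"],3),d["confidence"]) for d in finder.mark_of(c,"cap_grip")])
cv2.imwrite("pics/end.png",np.hstack(a)[:,:,::-1])
E
```

```text
14.55 [ 0.4866 -0.1964  0.1839] -0.435 F [-0.32  0.49  0.13] M [-0.064  0.065 -0.03 ] op 0.753 g 0.0
side [(array([ 0.482, -0.195,  0.015]), 0.76), (array([0.554, 0.334, 0.024]), 0.69), (array([0.449, 0.183, 0.008]), 0.48)]
wrist [(array([ 0.48 , -0.193,  0.02 ]), 0.87)]
```

View pics/end.png

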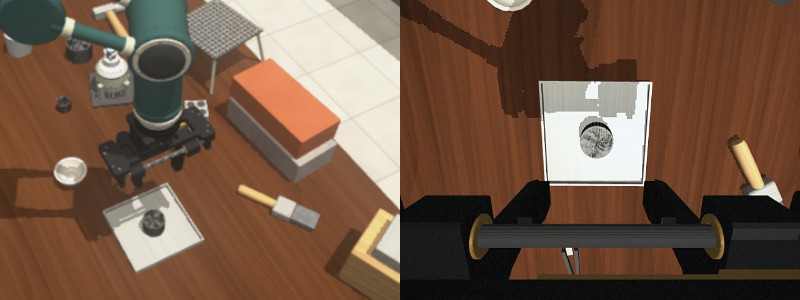

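The cap stands top up near the middle of the tray, at (152,222) in the side half and (597,140) in the wrist half. The gripper is clear and the other things look undisturbed.

```bash
python3 -c "
from bench import robot; print(robot.hand_in())"
```

```text
the job is handed in; nothing more can be done
None
```

I pressed and turned the cap to its stop, lifted it off, set it down top up in the tray, let go and handed the job in at about 15 s; no verdict came back.

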